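# Tip the bench block over and set it against the stop

## Task

With the fingertips, tip over the steel bench block that stands on its edge so that it lies flat on its black rubber base, polished face up, and then push it across the bench until its side sits squarely against the wooden stop. Only push the block, never lift or carry it, and leave the wooden forming block and everything else on the bench where they are.

Things in the scene. Friction and masses are not known exactly. Their poses are not given: they have to be found in the camera images.
- block: Loose steel plate 70 x 70 x 26 mm, 0.56-0.82 kg. Origin at its centre; x (the 26 mm) points out of the bright polished face, the black rubber base (6 mm) is at -x. Starts on edge, z up, polished face roughly to the robot. Pushed high on that face it pivots on the base's lower edge, balances at about 25 deg, then falls flat away from the robot: origin 13 mm up, about 48 mm on, short of the stop.
- stop: Dark wooden bar fixed to the bench beyond the block: 360 mm long (its y), 40 mm deep (x), 32 mm high. Origin at bench level in the middle of its front face, which looks to the robot; x points away from the robot into the bar (it fills x 0 to 40 mm, y -180 to 180 mm), z up. Square the block up while it is still clear of the stop: pressed on at an angle it jams on its corner.
- former: Light wooden forming block with round hollows, 70 x 70 x 34 mm (34 mm along its x), 0.13 kg, loose, standing on edge like the bench block, 120 to 200 mm to one side of it or the other. Origin at its centre. Must be left alone.
- hammer: Hammer lying loose on the left of the bench, along its x, about 0.25 m long; bystander.
- brush: Bench brush lying loose on the left of the bench; bystander.
- jar: Amber glass jar with brass cap, 52 mm wide, 70 mm high, loose, near the right end of the stop; origin under its centre; bystander.
- cup: Small blue ceramic bowl, 56 mm wide, 50 mm high, loose, near the left end of the stop; origin under its centre; bystander.
- ring_a: Silver-coloured ring, 26 mm wide, 8 mm high, lying on the steel plate at the right; bystander.
- ring_b: Brass ring, 26 mm wide, 6 mm high, lying on the steel plate at the right; bystander.
Not all that is in view belongs to the job. There is more than one size of the block; the job needs the middle-sized.

How it is judged:
On the way, in this order (a step that is already met when the one before it is completed fails the run):
1. the bench block lies flat on its rubber base, polished face up (angle between block's own x axis and vertical below 0.08 rad and height (world z) of block below 0.016 m), for 0.2 s.
2. the block's side is squarely against the stop (angle between block's own x axis and vertical below 0.08 rad and x of block in the frame of stop above -0.039 m and (angle between the z axis of block and the x axis of stop, either way round below 0.06 rad or angle between the y axis of block and the x axis of stop, either way round below 0.06 rad)), for 0.2 s.
At the end, for the whole second after the job is handed in: The bench block rests flat on its rubber base (within 0.08 rad), polished face up, a side against the stop's front: gap at most 4 mm, square within 0.06 rad, centre at most 160 mm from the stop's middle. The wooden forming block still stands within 15 mm of its start (all of step 2 and height (world z) of block below 0.016 m and x of block in the frame of stop below -0.03 m and y of block in the frame of stop between -0.16 and 0.16 m and linear speed of block below 0.02 m/s and angle between former's own z axis and vertical below 0.1 rad and distance of former from where it was at the start of the episode below 0.015 m); the robot touches nothing.
It fails at once if the bench block is lifted off the bench (its centre above 46 mm, or above 32 mm while it lies within 0.3 rad of flat) (height (world z) of block above 0.046 m or (height (world z) of block above 0.032 m and (angle between block's own x axis and vertical below 0.3 rad or angle between block's own x axis and vertical above 2.84 rad))).
It fails at once if the wooden forming block is moved more than 15 mm or tipped (distance of former from where it was at the start of the episode above 0.015 m or angle between former's own z axis and vertical above 0.3 rad).
It fails at once if another loose thing on the bench is moved more than 20 mm (distance of any of hammer, brush, jar, cup, ring_a, ring_b from where it was at the start of the episode above 0.02 m).
It also fails if it takes over 72 s, if anything falls off the work surface, if the arm or the gripper's body presses on something with over 40 N, if the wrist force passes 120 N, or if a joint passes its speed limit or range.

## Robot

A 6-joint arm with a two-finger parallel gripper is mounted at the origin on the work surface. World frame = base frame: x ahead of the robot, y to its left, z up, the work surface at z = 0. Lengths are in m, angles in rad, forces in N, time in s.
With the tool pointing down it reaches from about 0.4 to 0.825 m from the base axis. Payload 7 kg.
Tool frame: the origin (TCP) lies at the very end of the fingers, on their centre line; the grasp point (between the pads) lies 19 mm behind it; z points along the fingers, y is the line along which they close (so a half turn about z gives the same grasp; the last joint's range is limited). The gripper opens to 88 mm and grips with 3 to 60 N. Pads are 19 mm wide; open, the fingers measure 130 mm over their backs; the gripper's body (78 mm by 193 mm) begins 47 mm behind the grasp point.
Start: joints at [1.594, 0.359, 0.012, 0, -1.224, -0.288], TCP at [0.177, 0.651, 0.227] pointing down, gripper open.
Joint ranges: [-3.07, 3.07], [-1.43, 2.12], [-1.02, 1.25], [-3.03, 1.67], [-3.05, -0], [-3.03, 3.03]. Speed limits (rad/s): [2.39, 2.39, 3.01, 3.14, 3.14, 3.14].

## Interface

Orientations are given as [roll, pitch, yaw] about the fixed x, y, z axes, in that order (R = Rz(yaw) Ry(pitch) Rx(roll)).
In Python, from station import * gives the robot as it stands.
- The arm moves only by the tool servo_tool, never from a script. Its argument "moves" is a list of rows, each an object of numbers: "jaw": the opening, from 0 (shut) to 1 (fully open); "dx", "dy", "dz": the shift along the world's x, y, z in m; "roll": the turn about the world's z in degrees. A call has exactly 10 rows; each row shifts and turns the commanded pose from where the row before left it; what a row does not reach is not made up. A row lasts 1/8 s, in which the tool goes at most 62.5 mm and 10.7 degrees, less where a joint would pass 70% of its speed; a pose out of reach is approached as far as the arm can. A call with a gripper value outside its range is refused whole. The fingers move at their own pace and stop on an object; "newtons" is the grip in N (left out, the last holds). Time passes only in rows, so rows that do not move let the fingers close, or fill a call up. It gives the time, the measured TCP pose, the force, the opening and the grip force at its end, in the units of the state.
- get_state(): the state, without advancing time (a new reading comes with each control period).
- grab_frame(name): name is "scene" or "top" or "wrist"; returns (picture, depth): 420x560x3 uint8, red, green, blue; 420x560 float32, m along the optical axis (not along the pixel's ray), 0 where there is no reading.
- calibration(name): a dict with "intrinsics" (3x3 intrinsics, pixels), "R" (3x3) and "t" (3): a world point X has camera coordinates R X + t. Camera axes: x right, y down, z forward; pixel columns grow to the right and rows downward; lengths in m; the calibration is good to about 2 mm. A picture is of the moment at which its call begins: read the wrist's pose just before it. calibration takes no time and is no camera call; for the wrist camera it gives the pose at the moment of the call.
- job_done(): hands the job in; it is judged then, once.
The state is a dict: "t": time; "q": joint angles; "qd": joint speeds; "joint_efforts": joint torques, N m; "eef_pos": TCP position; "ee_rot": TCP orientation; "force": force on the tool from outside, world axes, zero at the start; "moment": the same for the moment, N m; "width": finger opening in m; "gripper_force": force on a finger pad.
Only numpy, scipy, OpenCV 4.12 (cv2) and the standard library are available. Lean on these libraries where they do the work, as an engineer would, in place of code of your own. Each camera call takes 0.05 s, during which the arm holds its last target. There are 200 camera calls.

## Working session

There is one attempt and no reset: what is moved stays moved. The work goes in short steps, Python scripts to look and compute and a tool call to move; the robot and the scene stay as the last step left them, time stands still between calls to the robot, and variables do not carry over. Pictures are saved under pics/ and viewed, at most 10 in all, crops included, and the job is handed in when it is done.

Besides the shell and the picture viewer there is one more tool, called after ">>>" by a JSON object that holds its "name" and its "arguments", one argument or row to a line. servo_tool: Moves the arm, as the interface text tells. Its arguments: {"type":"object","properties":{"moves":{"type":"array","items":{"type":"object","properties":{"jaw":{"type":"number"},"dx":{"type":"number"},"dy":{"type":"number"},"dz":{"type":"number"},"roll":{"type":"number"}}}},"newtons":{"type":"number"}},"required":["moves"]}

```bash
mkdir -p pics; cat > h.py <<'E'
from station import *
import numpy as np, cv2
def cloud(name):
    c=calibration(name); im,d=grab_frame(name)
    K,R,t=[np.array(c[k]) for k in("intrinsics","R","t")]
    v,u=np.mgrid[:420,:560]
    P=np.stack([(u-K[0,2])/K[0,0]*d,(v-K[1,2])/K[1,1]*d,d],-1)
    W=(P-t)@R
    W[d==0]=np.nan
    return im,W
E
python3 - <<'E'
from h import *
s=get_state();print(s['t'],s['eef_pos'],s['ee_rot'],s['width'])
ims=[]
for n in("top","scene"):
    im,W=cloud(n); np.savez(f'{n}.npz',im=im,W=W)
    cv2.imwrite(f'pics/{n}0.png',im[...,::-1])
    print(n,calibration(n)['R'],calibration(n)['t'])
E
```

```text
0.0 [0.17654254 0.65098714 0.22561293] [ 3.13992850e+00 -1.47816682e-04 -2.64879028e-01] 0.0875964965032381
top [[-0.00549663 -0.99971044 -0.02342713]
 [-0.99100486  0.00857838 -0.13355066]
 [ 0.13371296  0.02248232 -0.99076505]] [0.02707032 0.57159196 1.10085305]
scene [[ 0.56354156  0.8260582   0.00698317]
 [ 0.57512235 -0.38625549 -0.72113866]
 [-0.59300522  0.41040778 -0.69275556]] [-0.31691446 -0.26888163  1.55062991]
```

```bash
ls
```

```text
h.py
pics
scene.npz
top.npz
```

View pics/top0.png

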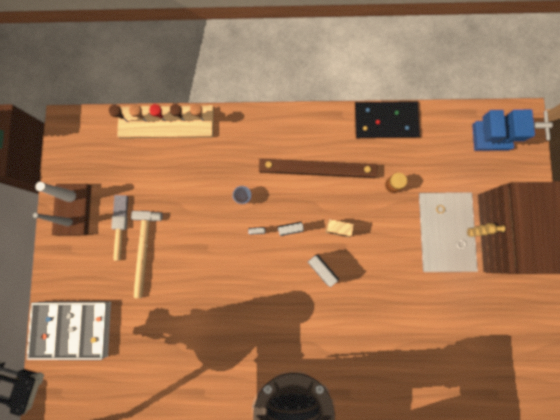

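View pics/scene0.png

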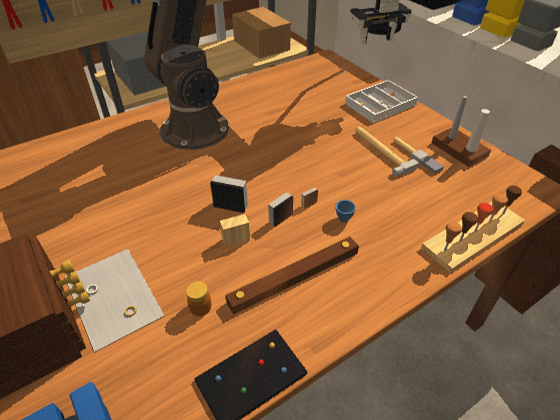

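The top view shows three steel blocks standing: large (323,270), middle (290,229) and small (257,231). The former is at (340,228), the stop runs from (262,165) to (382,171), the cup is at (242,195) and the jar at (398,182). The scene view agrees. Next I'll measure.

```bash
python3 - <<'E'
from h import *
D=np.load('top.npz');W=D['W'];im=D['im']
def box(n,u0,u1,v0,v1,z0,z1,W=W):
    m=np.zeros(W.shape[:2],bool);m[v0:v1,u0:u1]=1
    m&=(W[...,2]>z0)&(W[...,2]<z1)
    p=W[m]
    if len(p)<5: print(n,len(p));return
    r=cv2.minAreaRect(p[:,:2].astype(np.float32))
    b=cv2.boxPoints(r)
    print(n,len(p),'c',np.round(r[0],4),'size',np.round(r[1],4),'ang',round(r[2],1),'z',np.round(np.percentile(p[:,2],[5,50,95]),4),'corners',np.round(b,3).tolist())
box('table',200,240,240,300,-1,1)
box('mid',272,308,212,245,.060,.085)
box('small',245,270,222,240,.03,.08)
box('large',300,350,245,300,.075,.15)
box('former',322,360,212,245,.060,.085)
box('stop',250,395,150,185,.024,.04)
box('jar',385,412,170,197,.055,.09)
box('cup',228,256,182,208,.03,.06)
S=np.load('scene.npz');Ws=S['W']
T=Ws[...,:]
box('S mid',262,298,185,230,.06,.085,Ws)
box('S midall',262,298,185,230,.008,.085,Ws)
box('S former',215,255,205,250,.06,.085,Ws)
box('S stop',215,370,230,315,.024,.04,Ws)
# stop front edge fit
m=np.zeros(W.shape[:2],bool);m[150:185,250:395]=1;m&=(W[...,2]>.024)&(W[...,2]<.04)
p=W[m];vx,vy,x0,y0=cv2.fitLine(p[:,:2].astype(np.float32),cv2.DIST_L2,0,.01,.01).ravel();print('stop line',vx,vy,x0,y0)
cv2.imwrite('pics/crop.png',cv2.resize(im[140:300,215:415,::-1],None,fx=4,fy=3.75)[:600])
E
```

```text
table 2398 c [0.413 0.221] size [0.1799 0.1209] ang 0.9 z [-0.0049 -0.0012  0.0025] corners [[0.32199999690055847, 0.2800000011920929], [0.3240000009536743, 0.1589999943971634], [0.5040000081062317, 0.16200000047683716], [0.5019999742507935, 0.28299999237060547]]
mid 223 c [0.5327 0.0033] size [0.0259 0.0697] ang 10.5 z [0.0652 0.0687 0.0718] corners [[0.5139999985694885, 0.03500000014901161], [0.5260000228881836, -0.032999999821186066], [0.5519999861717224, -0.028999999165534973], [0.5389999747276306, 0.03999999910593033]]
small 98 c [0.5294 0.104 ] size [0.0177 0.0448] ang 1.5 z [0.0419 0.0457 0.0499] corners [[0.5199999809265137, 0.12600000202655792], [0.5210000276565552, 0.08100000023841858], [0.5389999747276306, 0.0820000022649765], [0.5379999876022339, 0.12700000405311584]]
large 427 c [ 0.4112 -0.0882] size [0.0932 0.0348] ang 40.2 z [0.0885 0.0919 0.0951] corners [[0.36399999260902405, -0.10499999672174454], [0.3869999945163727, -0.13199999928474426], [0.4580000042915344, -0.07100000232458115], [0.4359999895095825, -0.04500000178813934]]
former 295 c [ 0.5325 -0.1399] size [0
[... 1452 characters left out ...]
3500000014901161], [0.5550000071525574, -0.029999999329447746], [0.5429999828338623, 0.041999999433755875]]
S former 326 c [ 0.5339 -0.1391] size [0.0699 0.0395] ang 77.5 z [0.0615 0.0686 0.0716] corners [[0.5070000290870667, -0.16899999976158142], [0.5460000038146973, -0.1770000010728836], [0.5609999895095825, -0.10899999737739563], [0.5220000147819519, -0.10100000351667404]]
S stop 2236 c [ 0.6329 -0.0743] size [0.359  0.2234] ang 86.4 z [0.0266 0.031  0.0346] corners [[0.5099999904632568, -0.2460000067949295], [0.7329999804496765, -0.25999999046325684], [0.7559999823570251, 0.09799999743700027], [0.5329999923706055, 0.1120000034570694]]
stop line 0.06616959 0.9978084 0.7198761 -0.08307361
```

View pics/crop.png

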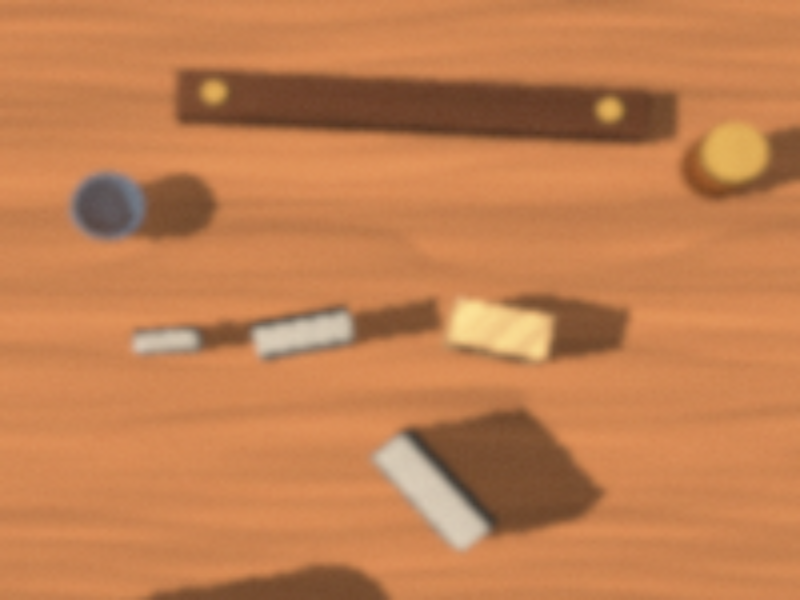

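The middle block measures 70 x 26 mm with its top at 69 mm: centre (0.533, 0.003), face yaw about 10.5°. The former is at (0.533, -0.140). Next I move behind the block.

>>> {"name": "servo_tool", "arguments": {
  "moves": [
    {"jaw": 0.35, "dx": 0.048, "dy": -0.036, "roll": 2.5},
    {"jaw": 0.35, "dx": 0.048, "dy": -0.036, "roll": 2.5},
    {"jaw": 0.35, "dx": 0.048, "dy": -0.036, "roll": 2.5},
    {"jaw": 0.35, "dx": 0.048, "dy": -0.036, "roll": 2.5},
    {"jaw": 0.35, "dx": 0.048, "dy": -0.036, "roll": 2.5},
    {"jaw": 0.35, "dx": 0.012, "dy": -0.054, "roll": 2.5},
    {"jaw": 0.35, "dx": 0.012, "dy": -0.054, "roll": 2.5},
    {"jaw": 0.35, "dx": 0.012, "dy": -0.054, "roll": 2.5},
    {"jaw": 0.35, "dx": 0.012, "dy": -0.054, "roll": 2.5},
    {"jaw": 0.35, "dx": 0.012, "dy": -0.054, "roll": 2.5}
  ]
}}

```text
$.moves[0]: bad value
```

```bash
cat >> h.py <<'E'
def stopline(W,im):
    z=.032
    m=np.zeros(W.shape[:2],bool);m[155:182,255:378]=1
    m&=(W[...,2]>.02)&(W[...,2]<.045)&(im.astype(int).sum(-1)<230)
    c=calibration('top');K,R,t=[np.array(c[k]) for k in("intrinsics","R","t")]
    def ray(u,v,z):
        d=np.linalg.inv(K)@np.array([u,v,1.]);o=-R.T@t;d=R.T@d;return (o+d*(z-o[2])/d[2])
    out=[]
    for zc in ('mid',):
        pts=np.array([ray(u,np.nonzero(m[:,u])[0].mean(),z)[:2] for u in range(262,378) if m[:,u].sum()>3])
        l=cv2.fitLine(pts.astype(np.float32),cv2.DIST_HUBER,0,.001,.001).ravel()
        print('stop mid line yaw',np.degrees(np.arctan2(l[0],l[1])),'x at y=0',l[2]-l[3]*l[0]/l[1],'ends',pts[0],pts[-1],'rows',np.median(m[:,262:375].sum(0)))
    g=W[m];a=np.arctan2(l[0],l[1]);q=g[:,0]*np.cos(a)-g[:,1]*np.sin(a);print('normal coords pct',np.percentile(q,[2,50,98]))
    for p in [(268.2,164.5),(367.5,169.3)]: print('screw',ray(*p,.032))
E
python3 - <<'E'
from h import *
s=get_state();print(s['t'],s['eef_pos'],s['ee_rot'],s['width'],s['q'])
D=np.load('top.npz');stopline(D['W'],D['im'])
E
```

```text
0.1 [0.17656669 0.65105894 0.22573538] [ 3.14012953e+00 -1.06670767e-04 -2.64892253e-01] 0.08749412902387665 [ 1.59408764e+00  3.59312942e-01  1.12009665e-02 -3.33400367e-04
 -1.22411748e+00 -2.88070136e-01]
stop mid line yaw 3.1823466 x at y=0 0.72043794 ends [0.71772023 0.05595506] [ 0.70940594 -0.25866713] rows 11.0
normal coords pct [0.70434271 0.71883724 0.7369284 ]
screw [0.72831722 0.07058374 0.032     ]
screw [ 0.70983909 -0.2300999   0.032     ]
```

>>> {"name": "servo_tool", "arguments": {
  "moves": [
    {"jaw": 0.35, "dx": 0.048, "dy": -0.036, "dz": 0, "roll": 2.5},
    {"jaw": 0.35, "dx": 0.048, "dy": -0.036, "dz": 0, "roll": 2.5},
    {"jaw": 0.35, "dx": 0.048, "dy": -0.036, "dz": 0, "roll": 2.5},
    {"jaw": 0.35, "dx": 0.048, "dy": -0.036, "dz": 0, "roll": 2.5},
    {"jaw": 0.35, "dx": 0.048, "dy": -0.036, "dz": 0, "roll": 2.5},
    {"jaw": 0.35, "dx": 0.012, "dy": -0.054, "dz": 0, "roll": 2.5},
    {"jaw": 0.35, "dx": 0.012, "dy": -0.054, "dz": 0, "roll": 2.5},
    {"jaw": 0.35, "dx": 0.012, "dy": -0.054, "dz": 0, "roll": 2.5},
    {"jaw": 0.35, "dx": 0.012, "dy": -0.054, "dz": 0, "roll": 2.5},
    {"jaw": 0.35, "dx": 0.012, "dy": -0.054, "dz": 0, "roll": 2.5}
  ]
}}

```text
t: 1.35
eef_pos: [0.4766, 0.1996, 0.2264]
ee_rot: [3.142, 0.0, 0.173]
force: [0.8, 0.1, -0.2]
width: 0.0307
gripper_force: 0.0
```

>>> {"name": "servo_tool", "arguments": {
  "moves": [
    {"jaw": 0.35, "dx": -0.0014, "dy": -0.052, "dz": 0, "roll": 0.6},
    {"jaw": 0.35, "dx": -0.0014, "dy": -0.052, "dz": 0, "roll": 0},
    {"jaw": 0.35, "dx": -0.0014, "dy": -0.052, "dz": 0, "roll": 0},
    {"jaw": 0.35, "dx": -0.0014, "dy": -0.052, "dz": 0, "roll": 0},
    {"jaw": 0.35, "dx": 0, "dy": 0, "dz": -0.05, "roll": 0},
    {"jaw": 0.35, "dx": 0, "dy": 0, "dz": -0.05, "roll": 0},
    {"jaw": 0.35, "dx": 0, "dy": 0, "dz": -0.045, "roll": 0},
    {"jaw": 0.35, "dx": 0, "dy": 0, "dz": -0.025, "roll": 0},
    {"jaw": 0.35, "dx": 0, "dy": 0, "dz": 0, "roll": 0},
    {"jaw": 0.35, "dx": 0, "dy": 0, "dz": 0, "roll": 0}
  ]
}}

```text
t: 2.6
eef_pos: [0.4717, -0.0064, 0.0574]
ee_rot: [3.142, -0.001, 0.182]
force: [0.4, 0.0, -0.4]
width: 0.0306
gripper_force: 0.0
```

>>> {"name": "servo_tool", "arguments": {
  "moves": [
    {"jaw": 0.35, "dx": 0.01, "dy": 0.0018, "dz": 0, "roll": 0},
    {"jaw": 0.35, "dx": 0.01, "dy": 0.0018, "dz": 0, "roll": 0},
    {"jaw": 0.35, "dx": 0.01, "dy": 0.0018, "dz": 0, "roll": 0},
    {"jaw": 0.35, "dx": 0.006, "dy": 0.0011, "dz": 0, "roll": 0},
    {"jaw": 0.35, "dx": 0.005, "dy": 0.0009, "dz": 0, "roll": 0},
    {"jaw": 0.35, "dx": 0.005, "dy": 0.0009, "dz": 0, "roll": 0},
    {"jaw": 0.35, "dx": 0.005, "dy": 0.0009, "dz": 0, "roll": 0},
    {"jaw": 0.35, "dx": 0.005, "dy": 0.0009, "dz": 0, "roll": 0},
    {"jaw": 0.35, "dx": 0.005, "dy": 0.0009, "dz": 0, "roll": 0},
    {"jaw": 0.35, "dx": 0.005, "dy": 0.0009, "dz": 0, "roll": 0}
  ]
}}

```text
t: 3.85
eef_pos: [0.5377, 0.0055, 0.0566]
ee_rot: [-3.141, -0.001, 0.182]
force: [-0.4, -0.0, 0.1]
width: 0.0307
gripper_force: 0.0
```

```bash
python3 - <<'E'
from h import *
im,W=cloud('scene');cv2.imwrite('pics/s1.png',cv2.resize(im[120:300,180:380,::-1],None,fx=3,fy=3))
E
```

```text
(no output)
```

View pics/s1.png

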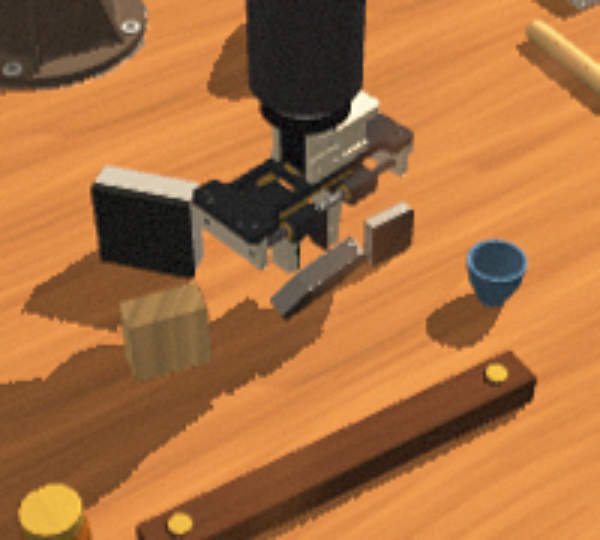

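The crop shows the block in mid-fall (around (315,280)), already past its balance point. I'll wait for it to land, then back off.

>>> {"name": "servo_tool", "arguments": {
  "moves": [
    {"jaw": 0.35, "dx": 0, "dy": 0, "dz": 0, "roll": 0},
    {"jaw": 0.35, "dx": 0, "dy": 0, "dz": 0, "roll": 0},
    {"jaw": 0.35, "dx": 0, "dy": 0, "dz": 0, "roll": 0},
    {"jaw": 0.35, "dx": -0.009, "dy": -0.002, "dz": 0, "roll": 0},
    {"jaw": 0.35, "dx": -0.009, "dy": -0.002, "dz": 0, "roll": 0},
    {"jaw": 0.35, "dx": 0, "dy": 0, "dz": 0, "roll": 0},
    {"jaw": 0.35, "dx": 0, "dy": 0, "dz": 0, "roll": 0},
    {"jaw": 0.35, "dx": 0, "dy": 0, "dz": 0, "roll": 0},
    {"jaw": 0.35, "dx": 0, "dy": 0, "dz": 0, "roll": 0},
    {"jaw": 0.35, "dx": 0, "dy": 0, "dz": 0, "roll": 0}
  ]
}}

```text
t: 5.15
eef_pos: [0.5192, 0.0014, 0.0565]
ee_rot: [3.142, 0.0, 0.182]
force: [0.3, 0.2, 0.1]
width: 0.0304
gripper_force: 0.0
```

```bash
cat >> h.py <<'E'
def flat(tag,name='top'):
    im,W=cloud(name);np.savez(f'{tag}.npz',im=im,W=W)
    m=(W[...,2]>.016)&(W[...,2]<.038)&(W[...,0]>.535)&(W[...,0]<.73)&(abs(W[...,1]-.01)<.06)
    if name=='top': m[:177]&=(im.astype(int).sum(-1)[:177]>230)
    n,l,st,_=cv2.connectedComponentsWithStats(m.astype(np.uint8));k=1+st[1:,4].argmax();p=W[l==k]
    r=cv2.minAreaRect(p[:,:2].astype(np.float32));print(tag,len(p),np.round(r[0],4),np.round(r[1],4),'ang',round(r[2],1),'z',np.round(np.percentile(p[:,2],[5,50,95]),4),np.round(cv2.boxPoints(r),3).tolist())
    return im,W
E
python3 - <<'E'
from h import *
flat('f1','scene');im,W=flat('f1t')
cv2.imwrite('pics/f1.png',cv2.resize(im[140:300,215:415,::-1],None,fx=3,fy=3))
E
```

```text
f1 550 [0.5821 0.0131] [0.0724 0.0725] ang 11.3 z [0.0193 0.0249 0.028 ] [[0.5400000214576721, 0.041999999433755875], [0.5540000200271606, -0.029999999329447746], [0.625, -0.014999999664723873], [0.6110000014305115, 0.0560000017285347]]
f1t 284 [0.718  0.0106] [0.1164 0.0249] ang 88.8 z [0.027  0.0305 0.0343] [[0.7039999961853027, -0.04699999839067459], [0.7289999723434448, -0.04800000041723251], [0.7319999933242798, 0.0689999982714653], [0.7070000171661377, 0.0689999982714653]]
```

View pics/f1.png

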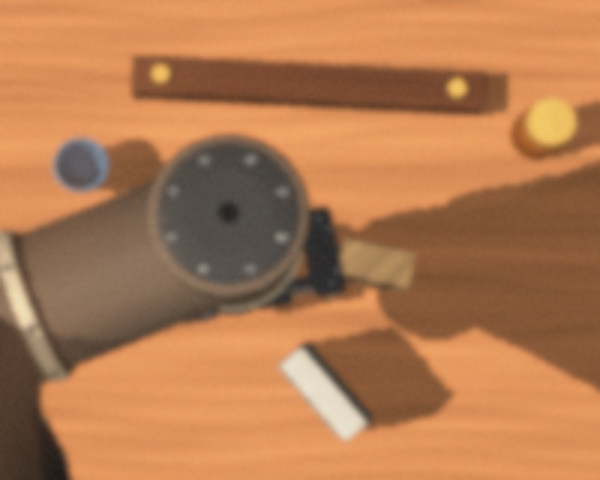

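The scene view gives the block flat: centre (0.582, 0.013), 11°, top at 25 mm. I'll lower the fingers behind it and close the gap.

>>> {"name": "servo_tool", "arguments": {
  "moves": [
    {"jaw": 0.35, "dx": 0, "dy": 0, "dz": -0.012, "roll": 0},
    {"jaw": 0.35, "dx": 0, "dy": 0, "dz": -0.012, "roll": 0},
    {"jaw": 0.35, "dx": 0, "dy": 0, "dz": -0.012, "roll": 0},
    {"jaw": 0.35, "dx": 0, "dy": 0, "dz": -0.009, "roll": 0},
    {"jaw": 0.35, "dx": 0, "dy": 0, "dz": 0, "roll": 0},
    {"jaw": 0.35, "dx": 0.005, "dy": 0.001, "dz": 0, "roll": 0},
    {"jaw": 0.35, "dx": 0.005, "dy": 0.001, "dz": 0, "roll": 0},
    {"jaw": 0.35, "dx": 0.005, "dy": 0.001, "dz": 0, "roll": 0},
    {"jaw": 0.35, "dx": 0.004, "dy": 0.001, "dz": 0, "roll": 0},
    {"jaw": 0.35, "dx": 0.004, "dy": 0.001, "dz": 0, "roll": 0}
  ]
}}

```text
t: 6.5
eef_pos: [0.5385, 0.0051, 0.011]
ee_rot: [3.141, 0.007, 0.181]
force: [-10.7, -2.3, 8.7]
width: 0.031
gripper_force: 5.3
```

>>> {"name": "servo_tool", "arguments": {
  "moves": [
    {"jaw": 0.35, "dx": 0.005, "dy": 0.0008, "dz": 0, "roll": -1.3},
    {"jaw": 0.35, "dx": 0.005, "dy": 0.0008, "dz": 0, "roll": -1.5},
    {"jaw": 0.35, "dx": 0.005, "dy": 0.0008, "dz": 0, "roll": -1.5},
    {"jaw": 0.35, "dx": 0.005, "dy": 0.0008, "dz": 0, "roll": -1.5},
    {"jaw": 0.35, "dx": 0.005, "dy": 0.0008, "dz": 0, "roll": -1.5},
    {"jaw": 0.35, "dx": 0.005, "dy": 0.0005, "dz": 0, "roll": -1.5},
    {"jaw": 0.35, "dx": 0.005, "dy": 0.0003, "dz": 0, "roll": -1.5},
    {"jaw": 0.35, "dx": 0.005, "dy": 0, "dz": 0, "roll": -1.5},
    {"jaw": 0.35, "dx": 0.005, "dy": 0, "dz": 0, "roll": -1.5},
    {"jaw": 0.35, "dx": 0.005, "dy": 0, "dz": 0, "roll": -0.5}
  ]
}}

```text
t: 7.75
eef_pos: [0.5896, 0.0107, 0.011]
ee_rot: [3.14, 0.005, -0.06]
force: [-8.3, 0.6, 4.6]
width: 0.0307
gripper_force: 3.9
```

```bash
python3 - <<'E'
from h import *
im,W=flat('f2','scene');cv2.imwrite('pics/f2.png',cv2.resize(im[120:300,180:380,::-1],None,fx=3,fy=3))
E
```

```text
f2 668 [0.6271 0.0087] [0.0722 0.0931] ang 85.1 z [0.0192 0.0251 0.0303] [[0.578000009059906, -0.023000000044703484], [0.6700000166893005, -0.03099999949336052], [0.6769999861717224, 0.04100000113248825], [0.5839999914169312, 0.04899999871850014]]
```

View pics/f2.png

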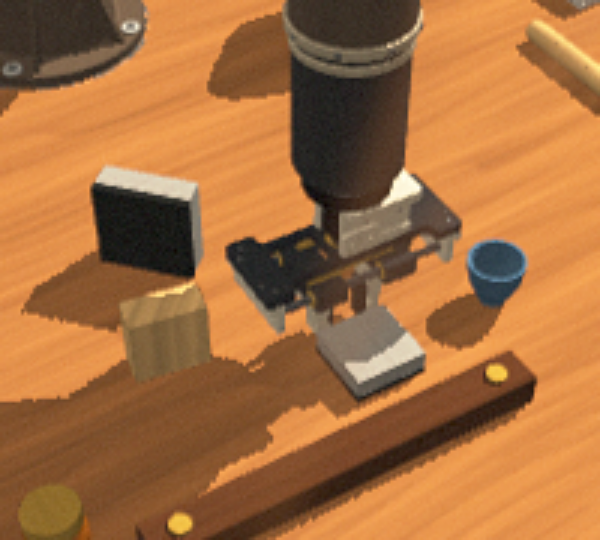

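The block is flat and square to the fingers, with clear bench left before the stop. Next I push it home.

>>> {"name": "servo_tool", "arguments": {
  "moves": [
    {"jaw": 0.35, "dx": 0.004, "dy": -0.0002, "dz": 0, "roll": 0},
    {"jaw": 0.35, "dx": 0.004, "dy": -0.0002, "dz": 0, "roll": 0},
    {"jaw": 0.35, "dx": 0.004, "dy": -0.0002, "dz": 0, "roll": 0},
    {"jaw": 0.35, "dx": 0.004, "dy": -0.0002, "dz": 0, "roll": 0},
    {"jaw": 0.35, "dx": 0.004, "dy": -0.0002, "dz": 0, "roll": 0},
    {"jaw": 0.35, "dx": 0.003, "dy": -0.0002, "dz": 0, "roll": 0},
    {"jaw": 0.35, "dx": 0.003, "dy": -0.0002, "dz": 0, "roll": 0},
    {"jaw": 0.35, "dx": 0.002, "dy": -0.0001, "dz": 0, "roll": 0},
    {"jaw": 0.35, "dx": 0.002, "dy": -0.0001, "dz": 0, "roll": 0},
    {"jaw": 0.35, "dx": 0.002, "dy": -0.0001, "dz": 0, "roll": 0}
  ]
}}

```text
t: 9.05
eef_pos: [0.6217, 0.0089, 0.011]
ee_rot: [3.141, 0.004, -0.059]
force: [-6.9, 0.7, 3.4]
width: 0.0306
gripper_force: 3.6
```

>>> {"name": "servo_tool", "arguments": {
  "moves": [
    {"jaw": 0.35, "dx": 0.001, "dy": 0, "dz": 0, "roll": 0},
    {"jaw": 0.35, "dx": 0.001, "dy": 0, "dz": 0, "roll": 0},
    {"jaw": 0.35, "dx": 0.001, "dy": 0, "dz": 0, "roll": 0},
    {"jaw": 0.35, "dx": 0.001, "dy": 0, "dz": 0, "roll": 0},
    {"jaw": 0.35, "dx": 0.001, "dy": 0, "dz": 0, "roll": 0},
    {"jaw": 0.35, "dx": 0, "dy": 0, "dz": 0, "roll": 0},
    {"jaw": 0.35, "dx": 0, "dy": 0, "dz": 0, "roll": 0},
    {"jaw": 0.35, "dx": 0, "dy": 0, "dz": 0, "roll": 0},
    {"jaw": 0.35, "dx": 0, "dy": 0, "dz": 0, "roll": 0},
    {"jaw": 0.35, "dx": 0, "dy": 0, "dz": 0, "roll": 0}
  ]
}}

```text
t: 10.3
eef_pos: [0.6261, 0.0089, 0.011]
ee_rot: [3.14, 0.005, -0.06]
force: [-9.4, 0.5, 5.7]
width: 0.0307
gripper_force: 4.5
```

>>> {"name": "servo_tool", "arguments": {
  "moves": [
    {"jaw": 0.35, "dx": 0.001, "dy": 0, "dz": 0, "roll": 0},
    {"jaw": 0.35, "dx": 0.001, "dy": 0, "dz": 0, "roll": 0},
    {"jaw": 0.35, "dx": 0.001, "dy": 0, "dz": 0, "roll": 0},
    {"jaw": 0.35, "dx": 0, "dy": 0, "dz": 0, "roll": 0},
    {"jaw": 0.35, "dx": 0, "dy": 0, "dz": 0, "roll": 0},
    {"jaw": 0.35, "dx": 0, "dy": 0, "dz": 0, "roll": 0},
    {"jaw": 0.35, "dx": 0, "dy": 0, "dz": 0, "roll": 0},
    {"jaw": 0.35, "dx": 0, "dy": 0, "dz": 0, "roll": 0},
    {"jaw": 0.35, "dx": 0, "dy": 0, "dz": 0, "roll": 0},
    {"jaw": 0.35, "dx": 0, "dy": 0, "dz": 0, "roll": 0}
  ]
}}

```text
t: 11.55
eef_pos: [0.6261, 0.0088, 0.0109]
ee_rot: [3.14, 0.01, -0.06]
force: [-19.0, 4.1, 14.9]
width: 0.0307
gripper_force: 9.9
```

The TCP no longer advances and the force is up to 19 N, so the block is against the stop. I'll retreat and check.

>>> {"name": "servo_tool", "arguments": {
  "moves": [
    {"jaw": 0.35, "dx": -0.005, "dy": 0, "dz": 0, "roll": 0},
    {"jaw": 0.35, "dx": -0.015, "dy": 0.001, "dz": 0, "roll": 0},
    {"jaw": 0.35, "dx": -0.02, "dy": 0.001, "dz": 0, "roll": 0},
    {"jaw": 0.35, "dx": 0, "dy": 0, "dz": 0.05, "roll": 0},
    {"jaw": 0.35, "dx": 0, "dy": 0, "dz": 0.05, "roll": 0},
    {"jaw": 0.35, "dx": 0, "dy": 0, "dz": 0.05, "roll": 0},
    {"jaw": 0.35, "dx": -0.03, "dy": 0.05, "dz": 0.02, "roll": 0},
    {"jaw": 0.35, "dx": -0.03, "dy": 0.05, "dz": 0, "roll": 0},
    {"jaw": 0.35, "dx": -0.02, "dy": 0.05, "dz": 0, "roll": 0},
    {"jaw": 0.35, "dx": 0, "dy": 0.05, "dz": 0, "roll": 0}
  ]
}}

```text
t: 12.8
eef_pos: [0.5106, 0.2129, 0.1825]
ee_rot: [-3.14, -0.001, -0.058]
force: [1.9, 0.1, -0.1]
width: 0.0303
gripper_force: 0.0
```

>>> {"name": "servo_tool", "arguments": {
  "moves": [
    {"jaw": 0.35, "dx": -0.02, "dy": 0.05, "dz": 0, "roll": 0},
    {"jaw": 0.35, "dx": -0.02, "dy": 0.05, "dz": 0, "roll": 0},
    {"jaw": 0.35, "dx": -0.03, "dy": 0.05, "dz": 0, "roll": 0},
    {"jaw": 0.35, "dx": 0, "dy": 0, "dz": 0, "roll": 0},
    {"jaw": 0.35, "dx": 0, "dy": 0, "dz": 0, "roll": 0},
    {"jaw": 0.35, "dx": 0, "dy": 0, "dz": 0, "roll": 0},
    {"jaw": 0.35, "dx": 0, "dy": 0, "dz": 0, "roll": 0},
    {"jaw": 0.35, "dx": 0, "dy": 0, "dz": 0, "roll": 0},
    {"jaw": 0.35, "dx": 0, "dy": 0, "dz": 0, "roll": 0},
    {"jaw": 0.35, "dx": 0, "dy": 0, "dz": 0, "roll": 0}
  ]
}}

```text
t: 14.05
eef_pos: [0.4422, 0.3613, 0.1816]
ee_rot: [-3.142, -0.0, -0.059]
force: [-0.5, 0.3, 0.7]
width: 0.0305
gripper_force: 0.0
```

```bash
python3 - <<'E'
from h import *
im,W=cloud('top')
m=(W[...,2]>.014)&(W[...,2]<.038)&(W[...,0]>.58)&(W[...,0]<.695)&(abs(W[...,1]-.01)<.06)
p=W[m];r=cv2.minAreaRect(p[:,:2].astype(np.float32));print(r,np.percentile(p[:,2],[5,50,95]),cv2.boxPoints(r))
m=np.zeros(W.shape[:2],bool);m[205:250,320:362]=1;m&=(W[...,2]>.06)&(W[...,2]<.085)
print('former',cv2.minAreaRect(W[m][:,:2].astype(np.float32)))
stopline(W,im)
cv2.imwrite('pics/e.png',cv2.resize(im[150:240,235:355,::-1],None,fx=6,fy=6))
E
```

```text
((0.6659823060035706, 0.005809232592582703), (0.06976884603500366, 0.05972963944077492), 86.88416290283203) [0.02027391 0.02451817 0.02812325] [[ 0.6342655  -0.02740032]
 [ 0.69390684 -0.03064692]
 [ 0.6976991   0.03901879]
 [ 0.63805777  0.04226539]]
former ((0.5324413776397705, -0.13953334093093872), (0.06961050629615784, 0.03432450443506241), 77.42106628417969)
stop mid line yaw 2.3394122 x at y=0 0.7196743 ends [ 0.71793844 -0.0413601 ] [ 0.70888957 -0.25864764] rows 3.0
normal coords pct [0.70140335 0.72201337 0.73450957]
screw [0.72831722 0.07058374 0.032     ]
screw [ 0.70983909 -0.2300999   0.032     ]
```

View pics/e.png

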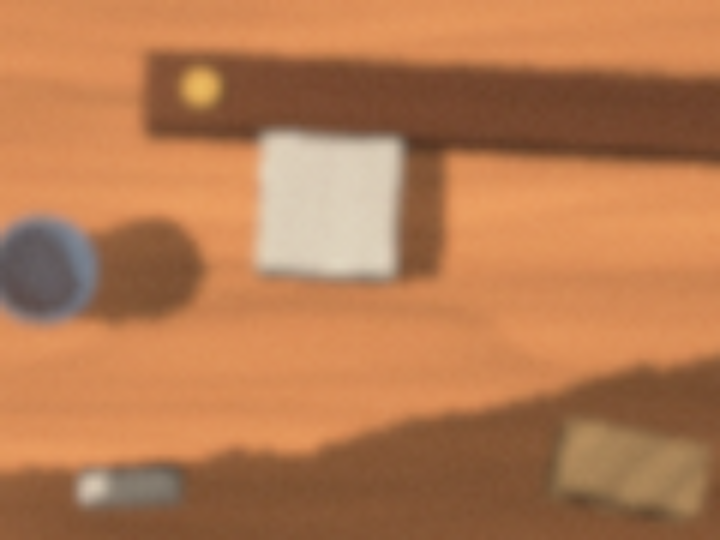

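The block lies flat against the stop (edge along row 130, columns 262–402) at 3.1°, against 3.2–3.5° for the stop. The former hasn't moved. I'm handing the job in.

```bash
python3 -c "
from station import *
print(job_done())"
```

```text
the job is handed in; nothing more can be done
None
```

The middle-sized steel block now lies flat, polished face up, with its side squarely against the wooden stop (within about 0.5° by camera), the former measured unmoved; I handed the job in but got no verdict back.

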